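# Close the carver's four boxes with their own lids

## Robot

A 6-joint arm with a two-finger parallel gripper is mounted at the origin on the work surface. World frame = base frame: x ahead of the robot, y to its left, z up, the work surface at z = 0. Lengths are in m, angles in rad, forces in N, time in s.
With the tool pointing down it reaches from about 0.275 to 0.725 m from the base axis. Payload 15.9 kg.
Tool frame: the origin (TCP) lies midway between the tips of the shut fingers; the grasp point (between the pads) lies robot.tcp_to_grasp behind it (robot.tcp_to_grasp is the distance from the TCP to the grasp point, in m); z points along the fingers, y is the line along which they close (so a half turn about z gives the same grasp; the last joint's range is limited). The gripper opens to 85 mm and grips with 20 to 120 N. Pads are 22 mm wide; open, the fingers measure 114 mm over their backs; the gripper's body (76 mm by 85 mm) begins 54 mm behind the grasp point. The pads swing forward as they close: fully open they stand 13 mm farther back than shut.
Start: joints at [-1.325, 0.213, -0.034, 1.323, 0, 1.571], TCP at [0.122, -0.485, 0.201] pointing down, gripper open.
Joint ranges: [-2.98, 2.98], [-0.74, 1.72], [-1.14, 1.35], [-2.1, 2.04], [-1.57, 1.44], [-3.14, 3.14]. Speed limits (rad/s): [1.89, 1.89, 2.39, 2.57, 3.14, 3.14].

## Interface

Orientations are given as a 3x3 rotation matrix whose columns are the frame's x, y, z axes.
In Python, from station import robot, grab_frame gives the robot as it stands.
- The arm moves only by the tool arm_command, never from a script. Its argument "deltas" is a list of rows, each a list of 7 numbers: the shift along the tool's x, y, z in units of 40 mm (1.0 is 40 mm), then the turn, a rotation vector about the tool's x, y, z in units of 8 degrees (1.0 is 8 degrees), then the opening, from 0 (shut) to 1 (fully open). A call has 1 to 8 rows; each row is the pose to reach, as a shift and turn from the pose commanded when the call began, along the tool's axes at that moment; what a row does not reach only later rows make up. A row lasts 1/10 s, in which the tool goes at most 50 mm and 8.59 degrees, less where a joint would pass 70% of its speed; a pose out of reach is approached as far as the arm can. A call with a gripper value outside its range is refused whole. The fingers move at their own pace and stop on an object; "squeeze" is the grip in N (left out, the last holds). Time passes only in rows, so rows that repeat a pose let the fingers close. It gives the time, the measured TCP pose, the force, the opening and the grip force at its end, in the units of the state.
- robot.state(): the state, without advancing time (a new reading comes with each control period).
- grab_frame(name): name is "scene" or "top"; returns a dict with "img" (420x560x3 uint8, red, green, blue), "fx", "fy", "cx", "cy" (pixels), "extrinsics" (4x4, takes a point from camera to world coordinates). Camera axes: x right, y down, z forward; pixel columns grow to the right and rows downward; lengths in m; the calibration is good to about 2 mm. A picture is of the moment at which its call begins. There is no depth.
- robot.sign_off(): hands the job in; it is judged then, once.
The state is a dict: "t": time; "joint_positions": joint angles; "joint_velocities": joint speeds; "joint_efforts": joint torques, N m; "ee_pos": TCP position; "tcp_rot": TCP orientation; "ft_force": force on the tool from outside, world axes, zero at the start; "ft_torque": the same for the moment, N m; "gripper_width": finger opening in m; "gripper_force": force on a finger pad.
Only numpy, scipy, OpenCV 4.12 (cv2) and the standard library are available. Lean on these libraries where they do the work, as an engineer would, in place of code of your own. Each camera call takes 0.05 s, during which the arm holds its last target. There are 200 camera calls.

## Task

Close the four turned round boxes on the carver's bench: put each of the four knobbed lids on the box of its own size and colour, lying flat on the rim with its plug inside the mouth. Leave the boxes standing where they are, and do not disturb the bread stamp and the thread spool among them.

Things in the scene. Friction and masses are not known exactly. Their poses are not given: they have to be found in the camera images.
- box_large_pale: large round open box, pale natural wood with thin dark lines, loose, 320 g: outside diameter 100 mm, height 60 mm, wall 7 mm, mouth diameter 86 mm, floor 6 mm thick; standing on the bench, empty. Origin at the centre of its underside, z up.
- lid_large_pale: large pale lid, loose, about 100 g: plate 108 mm across, 8 to 16 mm above the origin; under it a plug 68 mm across, 8 mm deep; on it an upright knob 22 mm across, 16 to 46 mm above the origin, to grip. Origin at the centre of the plug's underside, z up. Seated, the plate rests on the rim, the plug has 9 mm play in the mouth and the origin is 52 mm above the box's.
- box_large_green: large round open box, painted green with thin pale lines, loose, 320 g: outside diameter 100 mm, height 60 mm, wall 7 mm, mouth diameter 86 mm, floor 6 mm thick; standing on the bench, empty. Origin at the centre of its underside, z up.
- lid_large_green: large green lid, loose, about 100 g: plate 108 mm across, 8 to 16 mm above the origin; under it a plug 68 mm across, 8 mm deep; on it an upright knob 22 mm across, 16 to 46 mm above the origin, to grip. Origin at the centre of the plug's underside, z up. Seated, the plate rests on the rim, the plug has 9 mm play in the mouth and the origin is 52 mm above the box's.
- box_small_pale: small round open box, pale natural wood with thin dark lines, loose, 170 g: outside diameter 72 mm, height 48 mm, wall 6 mm, mouth diameter 60 mm, floor 6 mm thick; standing on the bench, empty. Origin at the centre of its underside, z up.
- lid_small_pale: small pale lid, loose, about 60 g: plate 82 mm across, 8 to 16 mm above the origin; under it a plug 42 mm across, 8 mm deep; on it an upright knob 22 mm across, 16 to 46 mm above the origin, to grip. Origin at the centre of the plug's underside, z up. Seated, the plate rests on the rim, the plug has 9 mm play in the mouth and the origin is 40 mm above the box's.
- box_small_green: small round open box, painted green with thin pale lines, loose, 170 g: outside diameter 72 mm, height 48 mm, wall 6 mm, mouth diameter 60 mm, floor 6 mm thick; standing on the bench, empty. Origin at the centre of its underside, z up.
- lid_small_green: small green lid, loose, about 60 g: plate 82 mm across, 8 to 16 mm above the origin; under it a plug 42 mm across, 8 mm deep; on it an upright knob 22 mm across, 16 to 46 mm above the origin, to grip. Origin at the centre of the plug's underside, z up. Seated, the plate rests on the rim, the plug has 9 mm play in the mouth and the origin is 40 mm above the box's.
- stamp: bread stamp, not part of the job: a square block of brown wood, 56 x 56 x 18 mm, with an upright red knob 20 mm in diameter and 32 mm tall on top; loose. Origin at the centre of its underside, z up.
- spool: wooden thread spool standing on end, not part of the job: 50 mm in diameter and 48 mm tall, red flanges, pale waist; loose. Origin at the centre of its underside, z up.
There are look-alikes about, which are no part of the job. What is shaped like the lid_small_green but pink or purple is not meant. Leave any blue look-alike of the lid_small_pale alone.

How it is judged:
At the end, for the whole second after the job is handed in: Each lid lies on the box of its own size and colour: centres within 12 mm, height within 3 mm of fully seated, lid and box level within 0.06 rad, both at rest; every box within 40 mm of where it started; stamp and spool within 25 mm of where they started (horizontal distance between lid_large_pale and box_large_pale below 0.012 m and z of lid_large_pale in the frame of box_large_pale between 0.049 and 0.055 m and angle between each of lid_large_pale, box_large_pale, lid_large_green, box_large_green, lid_small_pale, box_small_pale, lid_small_green, box_small_green's own z axis and vertical below 0.06 rad and distance of each of box_large_pale, box_large_green, box_small_pale, box_small_green from where it was at the start of the episode below 0.04 m and linear speed of each of lid_large_pale, box_large_pale, lid_large_green, box_large_green, lid_small_pale, box_small_pale, lid_small_green, box_small_green below 0.01 m/s and horizontal distance between lid_large_green and box_large_green below 0.012 m and z of lid_large_green in the frame of box_large_green between 0.049 and 0.055 m and horizontal distance between lid_small_pale and box_small_pale below 0.012 m and z of lid_small_pale in the frame of box_small_pale between 0.037 and 0.043 m and horizontal distance between lid_small_green and box_small_green below 0.012 m and z of lid_small_green in the frame of box_small_green between 0.037 and 0.043 m and distance of each of stamp, spool from where it was at the start of the episode below 0.025 m); the robot touches nothing.
It fails at once if a box is pushed more than 40 mm from its place (distance of any of box_large_pale, box_large_green, box_small_pale, box_small_green from where it was at the start of the episode above 0.04 m).
It fails at once if a box is tipped over (angle between any of box_large_pale, box_large_green, box_small_pale, box_small_green's own z axis and vertical above 0.5 rad).
It fails at once if the stamp or the spool is moved more than 25 mm (distance of any of stamp, spool from where it was at the start of the episode above 0.025 m).
It also fails if it takes over 106 s, if anything falls off the work surface, if the arm or the gripper's body presses on something with over 40 N, if the wrist force passes 120 N, or if a joint passes its speed limit or range.

## Working session

There is one attempt and no reset: what is moved stays moved. The work goes in short steps, Python scripts to look and compute and a tool call to move; the robot and the scene stay as the last step left them, time stands still between calls to the robot, and variables do not carry over. Pictures are saved under pics/ and viewed, at most 14 in all, crops included, and the job is handed in when it is done.

Besides the shell and the picture viewer there is one more tool, called by a JSON object that holds its "fn" and its "kwargs". arm_command: Moves the arm, as the interface text tells. Its arguments: {"type":"object","properties":{"deltas":{"type":"array","items":{"type":"array","items":{"type":"number"}}},"squeeze":{"type":"number"}},"required":["deltas"]}

```bash
mkdir -p pics; ls
python3 - <<'E'
from station import robot, grab_frame
import cv2,numpy as np
for n in ["top","scene"]:
    f=grab_frame(n); cv2.imwrite(f"pics/{n}0.png",cv2.resize(f["img"][:,:,::-1],None,fx=1.4,fy=1.4,interpolation=cv2.INTER_CUBIC))
    print(n,f["fx"],f["fy"],f["cx"],f["cy"],np.round(f["extrinsics"],4).tolist())
s=robot.state(); print(s["t"],s["ee_pos"],np.round(s["tcp_rot"],3).tolist(),robot.tcp_to_grasp)
E
```

```text
pics
top 498.71587091116373 498.71587091116373 284.31370351551794 204.93333550883668 [[-0.0229, -0.9964, 0.0814, 0.3497], [-0.9997, 0.0224, -0.007, -0.0199], [0.0051, -0.0815, -0.9967, 1.2216], [0.0, 0.0, 0.0, 1.0]]
scene 431.96344175889874 431.96344175889874 280.73780936989476 213.98909780717278 [[-0.441, 0.7699, -0.4613, 0.9518], [0.8975, 0.3804, -0.2231, 0.2155], [0.0037, -0.5124, -0.8587, 0.949], [0.0, 0.0, 0.0, 1.0]]
0.1 [ 0.12158559 -0.48464334  0.20068618] [[0.97, 0.243, -0.0], [0.243, -0.97, 0.001], [0.0, -0.001, -1.0]] 0.0187
```

View pics/top0.png

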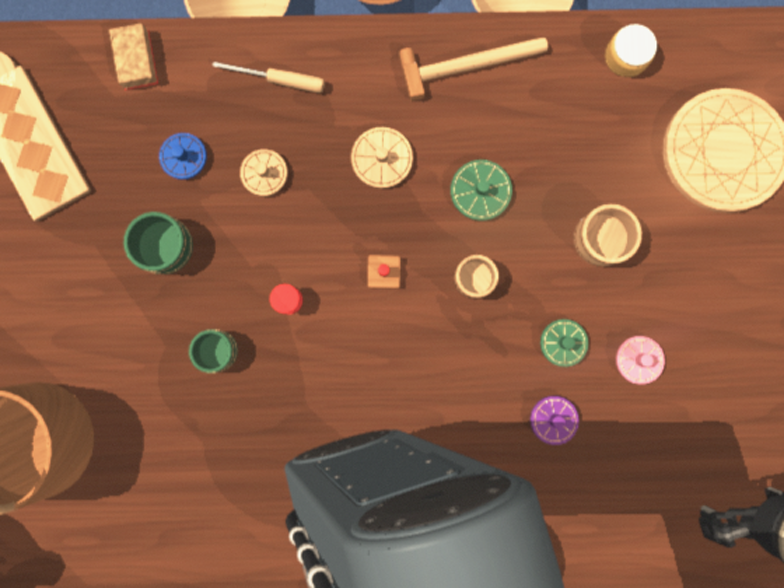

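View pics/scene0.png

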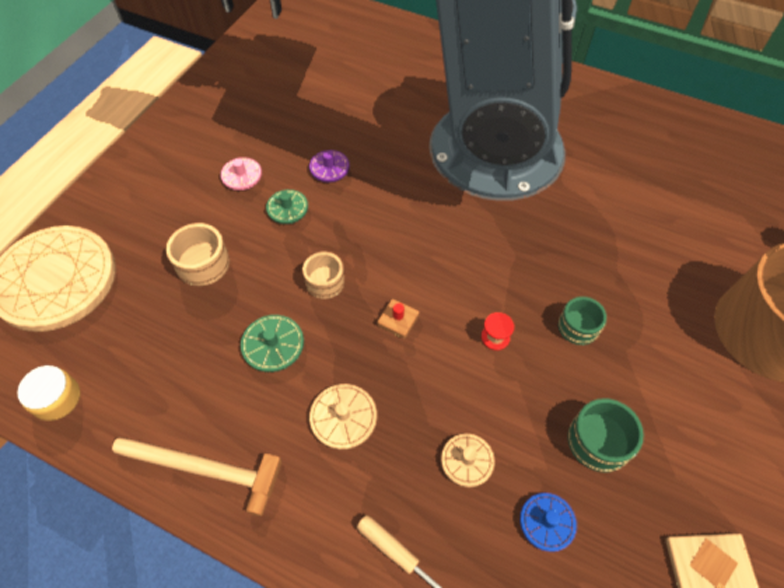

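The top view, in 1.4x pixels, shows:

- **Lids:** large pale (382,157), small pale (264,172), large green (481,190), small green (565,343).
- **Boxes:** large pale (611,235), small pale (477,276), large green (157,242), small green (213,351).
- **Obstacles:** stamp (384,271), spool (286,299).
- **Small green lid candidates:** (565,343) green, (640,360) pink, (555,420) purple. The green one is meant, by its colour.
- **Small pale lid candidates:** (264,172) pale, (183,156) blue. The pale one is meant.

Next I'll measure by silhouette matching in both cameras.

```bash
cat > m.py <<'E'
from station import robot, grab_frame
import cv2,numpy as np
A=np.linspace(0,2*np.pi,48)
SH={'lid_l':[(.054,.008),(.054,.016),(.011,.046)],'lid_s':[(.041,.008),(.041,.016),(.011,.046)],
 'box_l':[(.05,0),(.05,.06)],'box_s':[(.036,0),(.036,.048)],'stamp':[(.03,.0),(.03,.018)],'spool':[(.025,0),(.025,.048)]}
def proj(f,P):
    E=f["extrinsics"]; c=(P-E[:3,3])@E[:3,:3]
    return np.c_[f["fx"]*c[:,0]/c[:,2]+f["cx"],f["fy"]*c[:,1]/c[:,2]+f["cy"]]
def ray(f,uv,z):
    E=f["extrinsics"]; d=E[:3,:3]@[(uv[0]-f["cx"])/f["fx"],(uv[1]-f["cy"])/f["fy"],1]
    return (E[:3,3]+d*(z-E[2,3])/d[2])[:2]
def hull(f,kind,xy,z0=0):
    P=np.vstack([np.c_[xy[0]+r*np.cos(A),xy[1]+r*np.sin(A),0*A+z+z0] for r,z in SH[kind]])
    return cv2.convexHull(proj(f,P).astype(np.float32))
def masks(img):
    h,s,v=cv2.split(cv2.cvtColor(img,cv2.COLOR_RGB2HSV)); r,g,b=[img[:,:,i].astype(int) for i in range(3)]
    return {'green':((g>r+12)&(g>b)).astype(np.uint8),'pale':((g>105)&(r>g)&(g>b+20)&(r<2*g)).astype(np.uint8)}
def fit(f,kind,col,xy,z0=0):
    """match centroid of model silhouette to that of the colour mask near it"""
    M=masks(f["img"])[col]; xy=np.array(xy,float)
    for _ in range(8):
        H=hull(f,kind,xy,z0); near=np.zeros_like(M); cv2.fillConvexPoly(near,H.astype(int),1)
        m=cv2.dilate(near,np.ones((13,13)))*M
        n,L,st,_=cv2.connectedComponentsWithStats(cv2.morphologyEx(m,cv2.MORPH_CLOSE,np.ones((5,5))))
        k=1+np.argmax(st[1:,4]); C=cv2.convexHull(cv2.findNonZero((L==k).astype(np.uint8)))
        cen=lambda c:(lambda q:np.array([q['m10'],q['m01']])/q['m00'])(cv2.moments(c))
        xy+=ray(f,cen(C),.02)-ray(f,cen(H),.02)
    return xy,cv2.contourArea(C)/cv2.contourArea(H)
E
cat > meas.py <<'E'
from m import *
import json
T={'lid_lp':('lid_l','pale',(382,157)),'lid_sp':('lid_s','pale',(264,172)),'lid_lg':('lid_l','green',(481,190)),'lid_sg':('lid_s','green',(565,343)),
'box_lp':('box_l','pale',(611,235)),'box_sp':('box_s','pale',(477,276)),'box_lg':('box_l','green',(157,242)),'box_sg':('box_s','green',(213,351))}
F={n:grab_frame(n) for n in ("top","scene")}; out={}
V={n:F[n]["img"][:,:,::-1].copy() for n in F}
for k,(kind,col,uv) in T.items():
    x0=ray(F["top"],np.array(uv)/1.4,.03); res=[]
    for n in F:
        xy,a=fit(F[n],kind,col,x0); res.append(xy); print(k,n,np.round(xy,4),round(a,3))
    out[k]=np.mean(res,0).tolist()
    for n in F: cv2.polylines(V[n],[hull(F[n],kind,out[k]).astype(int)],True,(255,0,255),1)
for k,uv,z in (('stamp',(384,271),.04),('spool',(286,299),.048)): out[k]=ray(F["top"],np.array(uv)/1.4,z).tolist(); print(k,np.round(out[k],3))
json.dump(out,open('pos.json','w'))
a=cv2.resize(V["top"][90:320,70:500],None,fx=1.85,fy=1.85)
cv2.imwrite("pics/fit_top.png",a); 
cv2.imwrite("pics/fit_scene.png",cv2.resize(V["scene"][90:400,100:480],None,fx=1.85,fy=1.85))
E
python3 meas.py
```

```text
lid_lp top [ 0.6799 -0.0037] 1.02
lid_lp scene [ 0.6798 -0.0046] 1.006
lid_sp top [0.6574 0.205 ] 1.004
lid_sp scene [0.6568 0.2041] 1.002
lid_lg top [ 0.6176 -0.1776] 0.948
lid_lg scene [ 0.6185 -0.1786] 0.947
lid_sg top [ 0.3467 -0.3123] 0.919
lid_sg scene [ 0.3479 -0.3131] 0.914
box_lp top [ 0.5299 -0.3905] 0.991
box_lp scene [ 0.5279 -0.3913] 0.983
box_sp top [ 0.4641 -0.162 ] 0.968
box_sp scene [ 0.462  -0.1624] 0.966
box_lg top [0.5337 0.3848] 0.855
box_lg scene [0.5303 0.3817] 0.894
box_sg top [0.346  0.2938] 0.8
box_sg scene [0.3442 0.2892] 0.846
stamp [ 0.474 -0.005]
spool [0.429 0.161]
```

View pics/fit_top.png

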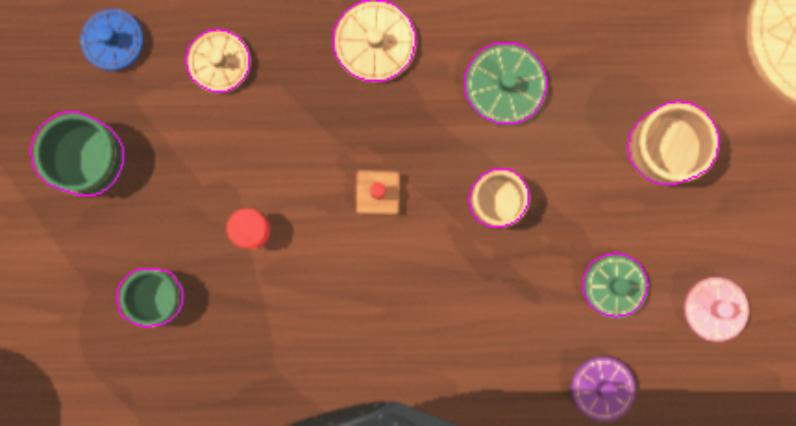

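View pics/fit_scene.png

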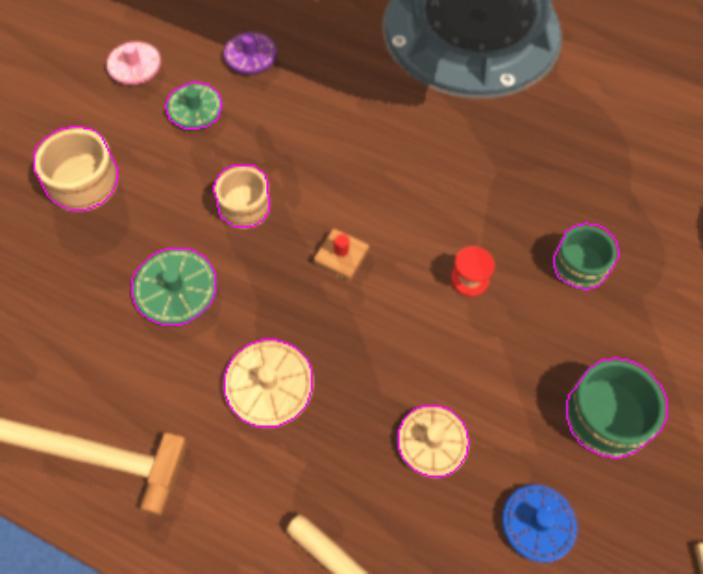

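Overlays match in both cameras: small green lid at crop pixel (616,286), apart from pink (717,310) and purple (604,388); small pale lid at (219,60), apart from blue (112,40). The green masks are a bit tight, so I'll loosen them and work out the first move.

```bash
sed -i "s/((g>r+12)&(g>b))/((g>1.08*r+2)\&(g>1.05*b))/" m.py
cat > go.py <<'E'
# usage: go.py x y z : prints delta (units) from current pose to target with heading +y (tool x = world y)
from station import robot
import numpy as np,sys
from scipy.spatial.transform import Rotation as R
s=robot.state(); r=np.array(s["tcp_rot"]); T=np.array([[0,1,0],[1,0,0],[0,0,-1.]]).T
p=np.array([float(a) for a in sys.argv[1:4]])
print(np.round(r.T@(p-s["ee_pos"])/.04,2), np.round(np.degrees(R.from_matrix(r.T@T).as_rotvec())/8,2), "t",s["t"],np.round(s["joint_positions"],2),"w",round(s["gripper_width"],4))
E
python3 meas.py; python3 go.py .347 -.313 .1
```

```text
lid_lp top [ 0.6799 -0.0037] 1.02
lid_lp scene [ 0.6798 -0.0046] 1.005
lid_sp top [0.6574 0.205 ] 1.004
lid_sp scene [0.6569 0.2041] 1.003
lid_lg top [ 0.6176 -0.1776] 0.949
lid_lg scene [ 0.6185 -0.1785] 0.948
lid_sg top [ 0.3468 -0.3124] 0.922
lid_sg scene [ 0.3481 -0.313 ] 0.919
box_lp top [ 0.5298 -0.3905] 0.99
box_lp scene [ 0.5279 -0.3913] 0.984
box_sp top [ 0.464 -0.162] 0.967
box_sp scene [ 0.4616 -0.1623] 0.957
box_lg top [0.5328 0.384 ] 0.88
box_lg scene [0.5309 0.3812] 0.912
box_sg top [0.346  0.2938] 0.8
box_sg scene [0.3451 0.2886] 0.872
stamp [ 0.474 -0.005]
spool [0.429 0.161]
[ 6.51 -2.8   2.52] [-0.   -0.   -9.49] t 0.3 [-1.32  0.21 -0.03  1.32 -0.    1.57] w 0.0857
```

{"fn": "arm_command", "kwargs": {"deltas": [[1,-0.4,0.4,0,0,-1,0.6],[2,-0.8,0.8,0,0,-2,0.6],[3,-1.3,1.2,0,0,-3,0.6],[4,-1.7,1.6,0,0,-4,0.6],[5,-2.1,2,0,0,-5,0.6],[6,-2.6,2.4,0,0,-6,0.6],[6.5,-2.8,2.5,0,0,-7,0.6],[6.5,-2.8,2.5,0,0,-8,0.6]]}}

```text
t: 1.1
ee_pos: [0.3481, -0.3109, 0.1002]
tcp_rot: [[0.198, 0.98, -0.001], [0.98, -0.198, 0.001], [0.001, -0.001, -1.0]]
ft_force: [-0.8, -0.6, -0.1]
gripper_width: 0.0513
gripper_force: 0.0
```

```bash
python3 go.py .347 -.313 .021
```

```text
[-0.06 -0.02  1.98] [-0.01 -0.01 -1.42] t 1.1 [-0.73  0.19 -0.32  1.06  0.    1.04] w 0.0513
```

{"fn": "arm_command", "kwargs": {"deltas": [[-0.05,0,0.4,0,0,-1,0.6],[-0.05,0,1,0,0,-1.42,0.6],[-0.05,0,1.5,0,0,-1.42,0.6],[-0.05,0,1.95,0,0,-1.42,0.6],[-0.05,0,1.95,0,0,-1.42,0.6],[-0.05,0,1.95,0,0,-1.42,0],[-0.05,0,1.95,0,0,-1.42,0],[-0.05,0,1.95,0,0,-1.42,0]], "squeeze": 50}}

```text
t: 1.9
ee_pos: [0.3467, -0.3155, 0.024]
tcp_rot: [[0.01, 1.0, 0.001], [1.0, -0.01, -0.001], [-0.001, 0.001, -1.0]]
ft_force: [0.1, 0.3, 0.3]
gripper_width: 0.008
gripper_force: 0.0
```

{"fn": "arm_command", "kwargs": {"deltas": [[0,0,0,0,0,0,0],[0,0,0,0,0,0,0],[0,0,-0.3,0,0,0,0],[0,0,-0.8,0,0,0,0],[0,0,-1.5,0,0,0,0],[0,0,-2.2,0,0,0,0],[0,0,-2.5,0,0,0,0],[0,0,-2.5,0,0,0,0]]}}

```text
t: 2.7
ee_pos: [0.347, -0.3157, 0.1243]
tcp_rot: [[0.01, 1.0, 0.002], [1.0, -0.01, -0.002], [-0.002, 0.002, -1.0]]
ft_force: [0.3, -0.0, -1.0]
gripper_width: -0.0001
gripper_force: 0.0
```

```bash
cat > snap.py <<'E'
import sys; from m import *
n,x0,x1,y0,y1,out=sys.argv[1],*map(int,sys.argv[2:6]),sys.argv[6]
f=grab_frame(n)["img"][y0:y1,x0:x1,::-1]; k=min(780/(x1-x0),580/(y1-y0))
cv2.imwrite("pics/"+out,cv2.resize(f,None,fx=k,fy=k,interpolation=cv2.INTER_CUBIC))
E
python3 snap.py scene 140 320 40 180 lift1.png; python3 go.py .3455 .291 .12
```

```text
[15.15 -0.17  0.07] [ 0.    0.   -0.07] t 2.75 [-0.74  0.18 -0.28  1.11  0.    0.84] w 0.0001
```

View pics/lift1.png

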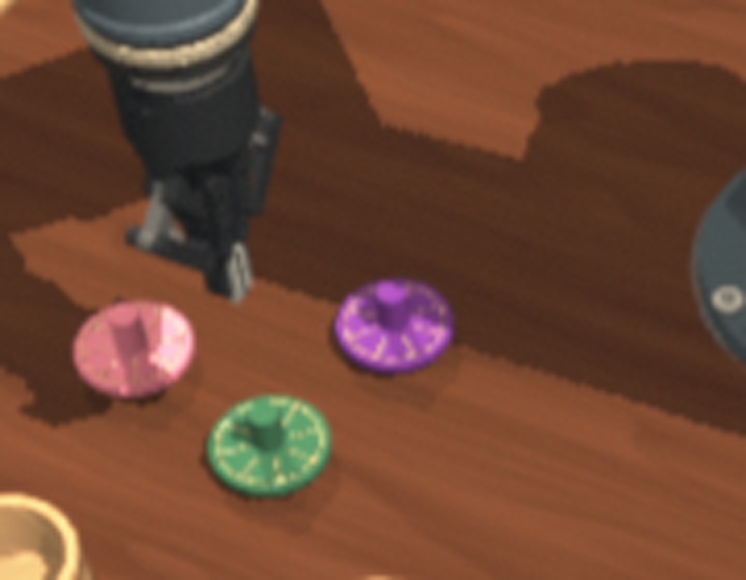

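The fingers shut fully without the lid. The small green lid still lies at crop pixel (268,440), with the fingertips at (235,295). I'll check where the fingertips and the lid really are.

Run:
```python
from m import *
s=robot.state(); p=np.array(s["ee_pos"]); 
for n in("scene","top"):
    f=grab_frame(n); 
    print(n,proj(f,p[None]), fit(f,'lid_s','green',(.347,-.313)), proj(f,np.array([[.3475,-.313,.046]])))
    V=f["img"][:,:,::-1].copy(); u=proj(f,p[None])[0]; cv2.circle(V,tuple(np.round(u).astype(int)),2,(0,0,255),-1)
    x,y=u.astype(int); x0,y0=max(x-60,0),max(y-60,0); cv2.imwrite(f"pics/c_{n}.png",cv2.resize(V[y0:y0+130,x0:x0+120],(390,420)))
cv2.imwrite("pics/c.png",np.hstack([cv2.imread(f"pics/c_{n}.png") for n in("scene","top")]))
```

```text
scene [[197.86115364 118.49187513]] (array([ 0.34812418, -0.31301655]), 0.9188141734945707) [[202.91525268 138.95486201]]
top [[416.00920938 244.14819926]] (array([ 0.34634957, -0.31143218]), 0.9084627019734635) [[406.27354961 243.81080773]]
```

View pics/c.png

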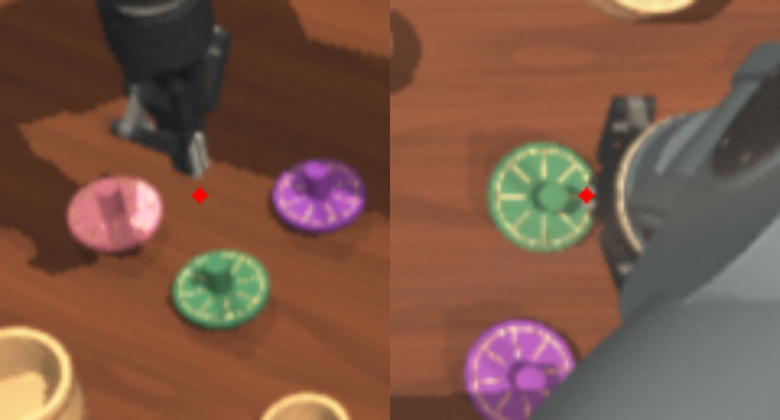

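Run:
```python
from m import *
s=robot.state(); p=np.array(s["ee_pos"]); print(p, s["joint_positions"])
a=grab_frame("scene"); b=grab_frame("top")
for z in(.11,.124,.135,.145,.155,.165): print(z, ray(a,(198.5,112.2),z), ray(b,(422,244),z))
for f,n,c in((a,"scene",(198,112)),(b,"top",(420,244))):
    x,y=c; V=cv2.resize(f["img"][y-22:y+20,x-20:x+19,::-1],None,fx=10,fy=10,interpolation=cv2.INTER_CUBIC)
    V=cv2.convertScaleAbs(V,alpha=1.8,beta=10)
    for i in range(0,40,10): cv2.putText(V,str(x-20+i),(i*10,10),0,.35,(255,255,255)); cv2.putText(V,str(y-22+i),(0,i*10+10),0,.35,(255,255,255)); cv2.line(V,(i*10,0),(i*10,419),(200,200,200),1); cv2.line(V,(0,i*10),(389,i*10),(200,200,200),1)
    cv2.imwrite(f"pics/d_{n}.png",V)
cv2.imwrite("pics/d.png",np.hstack([cv2.imread(f"pics/d_{n}.png") for n in("scene","top")]))
```

```text
[ 0.34569195 -0.31455104  0.12184874] [-7.38291169e-01  1.78631723e-01 -2.79651935e-01  1.11415252e+00
  3.23063803e-05  8.42236144e-01]
0.11 [ 0.31719293 -0.33379424] [ 0.34639781 -0.33206092]
0.124 [ 0.32778215 -0.32462805] [ 0.34643936 -0.32813014]
0.135 [ 0.33610225 -0.31742605] [ 0.346472   -0.32504166]
0.145 [ 0.34366597 -0.31087877] [ 0.34650168 -0.32223396]
0.155 [ 0.3512297  -0.30433149] [ 0.34653136 -0.31942626]
0.165 [ 0.35879343 -0.29778422] [ 0.34656104 -0.31661855]
```

View pics/d.png

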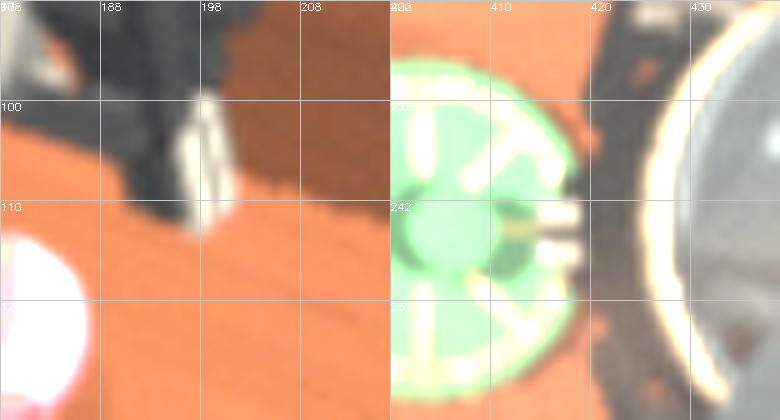

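```bash
cat >> m.py <<'E'
def tri(fs,uvs):
    """least-squares meeting point of the rays, and its miss"""
    S=np.zeros((3,3)); t=np.zeros(3); L=[]
    for f,u in zip(fs,uvs):
        E=f["extrinsics"]; d=E[:3,:3]@[(u[0]-f["cx"])/f["fx"],(u[1]-f["cy"])/f["fy"],1]; d/=np.linalg.norm(d)
        P=np.eye(3)-np.outer(d,d); S+=P; t+=P@E[:3,3]; L.append((P,E[:3,3]))
    X=np.linalg.solve(S,t); return X,[np.linalg.norm(P@(X-o)) for P,o in L]
E
python3 - <<'E'
from m import *
a=grab_frame("scene"); b=grab_frame("top")
for u in (198,199.5):
  for v in (414.5,416.5): print(u,v,*map(lambda q:np.round(q,4),tri([a,b],[(u,112.3),(v,245)])))
for i in range(6): print(np.round(robot.state()["ee_pos"],4)); grab_frame("top") if i%2 else 0
E
```

```text
198 414.5 [ 0.3459 -0.3075  0.1477] [0.0025 0.0025]
198 416.5 [ 0.3449 -0.3107  0.1458] [0.0006 0.0006]
199.5 414.5 [ 0.345  -0.3057  0.1481] [0.0007 0.0007]
199.5 416.5 [ 0.3441 -0.3088  0.1463] [0.0012 0.0012]
[ 0.3458 -0.3147  0.1223]
[ 0.3458 -0.3147  0.1223]
[ 0.3459 -0.3148  0.1225]
[ 0.3459 -0.3148  0.1225]
[ 0.346  -0.3148  0.1226]
[ 0.346  -0.3148  0.1226]
```

The triangulated fingertips sit about 24 mm higher than the reported TCP, while xy agrees. That explains closing just above the knob, so I'll descend about 24 mm deeper while watching the force.

{"fn": "arm_command", "kwargs": {"deltas": [[0.08,0.03,0.6,0,0,0,0.6],[0.08,0.03,1.4,0,0,0,0.6],[0.08,0.03,2.2,0,0,0,0.6],[0.08,0.03,2.6,0,0,0,0.6],[0.08,0.03,2.8,0,0,0,0.6],[0.08,0.03,2.9,0,0,0,0.6],[0.08,0.03,3.0,0,0,0,0.6],[0.08,0.03,3.0,0,0,0,0.6]]}}

```text
t: 4.0
ee_pos: [0.3477, -0.3121, 0.0034]
tcp_rot: [[0.01, 1.0, 0.0], [1.0, -0.01, -0.0], [-0.0, 0.0, -1.0]]
ft_force: [-0.2, 0.7, 0.2]
gripper_width: 0.0513
gripper_force: 0.0
```

{"fn": "arm_command", "kwargs": {"deltas": [[0,0,0,0,0,0,0],[0,0,0,0,0,0,0],[0,0,0,0,0,0,0],[0,0,0,0,0,0,0],[0,0,0,0,0,0,0],[0,0,0,0,0,0,0]], "squeeze": 50}}

```text
t: 4.6
ee_pos: [0.3476, -0.3121, 0.0037]
tcp_rot: [[0.01, 1.0, 0.001], [1.0, -0.01, -0.001], [-0.001, 0.001, -1.0]]
ft_force: [-1.7, 0.8, 4.6]
gripper_width: 0.0197
gripper_force: 48.7
```

{"fn": "arm_command", "kwargs": {"deltas": [[0,0,-0.2,0,0,0,0],[0,0,-0.6,0,0,0,0],[0,0,-1.2,0,0,0,0],[0,0,-1.8,0,0,0,0],[0,0,-2.4,0,0,0,0],[0,0,-2.8,0,0,0,0],[0,0,-2.9,0,0,0,0],[0,0,-2.9,0,0,0,0]]}}

```text
t: 5.4
ee_pos: [0.3477, -0.312, 0.1195]
tcp_rot: [[0.01, 1.0, 0.001], [1.0, -0.01, -0.001], [-0.001, 0.001, -1.0]]
ft_force: [0.4, -0.6, -1.9]
gripper_width: 0.0198
gripper_force: 49.0
```

```bash
python3 snap.py scene 140 320 40 180 lift2.png; python3 go.py .3455 .291 .12
```

```text
[15.07 -0.19 -0.03] [-0.   -0.   -0.07] t 5.45 [-0.73  0.18 -0.29  1.1   0.    0.85] w 0.0194
```

View pics/lift2.png

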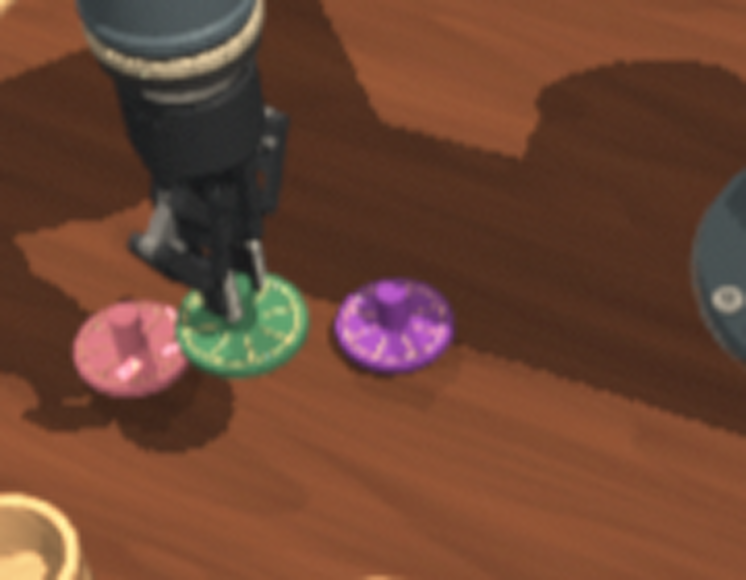

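The small green lid is held level. Carrying it to the small green box.

{"fn": "arm_command", "kwargs": {"deltas": [[0.3,0,0,0,0,0,0],[0.9,0,0,0,0,0,0],[1.7,0,0,0,0,0,0],[2.6,0,0,0,0,0,0],[3.5,-0.05,0,0,0,0,0],[4.4,-0.05,0,0,0,0,0],[5.3,-0.05,0,0,0,0,0],[6.2,-0.1,0,0,0,0,0]]}}

```text
t: 6.25
ee_pos: [0.3447, -0.0619, 0.1184]
tcp_rot: [[0.01, 1.0, -0.001], [1.0, -0.01, 0.0], [0.0, -0.001, -1.0]]
ft_force: [0.8, 0.1, -0.6]
gripper_width: 0.0196
gripper_force: 49.0
```

{"fn": "arm_command", "kwargs": {"deltas": [[0.9,0,0,0,0,0,0],[1.8,0,0,0,0,0,0],[2.7,0,0,0,0,0,0],[3.6,-0.05,0,0,0,0,0],[4.5,-0.05,0,0,0,0,0],[5.4,-0.05,0,0,0,0,0],[6.3,-0.1,0,0,0,0,0],[7.2,-0.1,0,0,0,0,0]]}}

```text
t: 7.05
ee_pos: [0.343, 0.2256, 0.1183]
tcp_rot: [[0.009, 1.0, -0.001], [1.0, -0.009, -0.001], [-0.001, -0.001, -1.0]]
ft_force: [1.9, -0.8, -0.1]
gripper_width: 0.0199
gripper_force: 49.0
```

{"fn": "arm_command", "kwargs": {"deltas": [[0.7,0,0,0,0,0,0],[1.2,0,0,0,0,0,0],[1.5,0,0,0,0,0,0],[1.65,0,0,0,0,0,0],[1.65,0,0,0,0,0,0],[1.65,0,0,0,0,0,0]]}}

```text
t: 7.65
ee_pos: [0.3451, 0.2894, 0.119]
tcp_rot: [[0.01, 1.0, -0.0], [1.0, -0.01, -0.0], [-0.0, -0.0, -1.0]]
ft_force: [-0.4, -0.0, -0.9]
gripper_width: 0.0194
gripper_force: 49.0
```

```bash
cat > chk.py <<'E'
# chk.py kind_lid col x y z0 : lid pose in hand seen by both cameras
import sys; from m import *
k,c,x,y,z=sys.argv[1],sys.argv[2],*map(float,sys.argv[3:6])
for n in("top","scene"): print(n,fit(grab_frame(n),k,c,(x,y),z))
E
python3 - <<'E'
from m import *
# large-hull/rim based check of the green boxes: fit rim ellipse vs overlay picture
V=[]
for n in("top","scene"):
    f=grab_frame(n); I=cv2.resize(f["img"][:,:,::-1],None,fx=4,fy=4,interpolation=cv2.INTER_CUBIC)
    for k,xy,r,z in(('box_s',(.3455,.291),.036,.048),('box_l',(.532,.3825),.05,.06)):
        for rr in (r,):
            P=proj(f,np.c_[xy[0]+rr*np.cos(A),xy[1]+rr*np.sin(A),0*A+z]); cv2.polylines(I,[np.round(P*4+1.5).astype(int)],True,(255,0,255),1)
        if k=='box_l' or 1:
            c=P.mean(0)*4; x,y=int(c[0]),int(c[1]); V.append(cv2.resize(I[max(y-140,0):y+140,max(x-190,0):x+190],(390,290)))
cv2.imwrite("pics/rims.png",np.vstack([np.hstack(V[:2]),np.hstack(V[2:])]))
E
python3 go.py .3455 .291 .0437; python3 chk.py lid_s green .345 .291 .116
```

```text
[0.04 0.   1.89] [ 0.    0.   -0.08] t 7.75 [ 0.7   0.15 -0.33  1.1  -0.    2.28] w 0.0196
top (array([0.34512062, 0.27272454]), 0.7989415750478732)
scene (array([0.36865334, 0.28556169]), 1.4265175137024666)
```

View pics/rims.png

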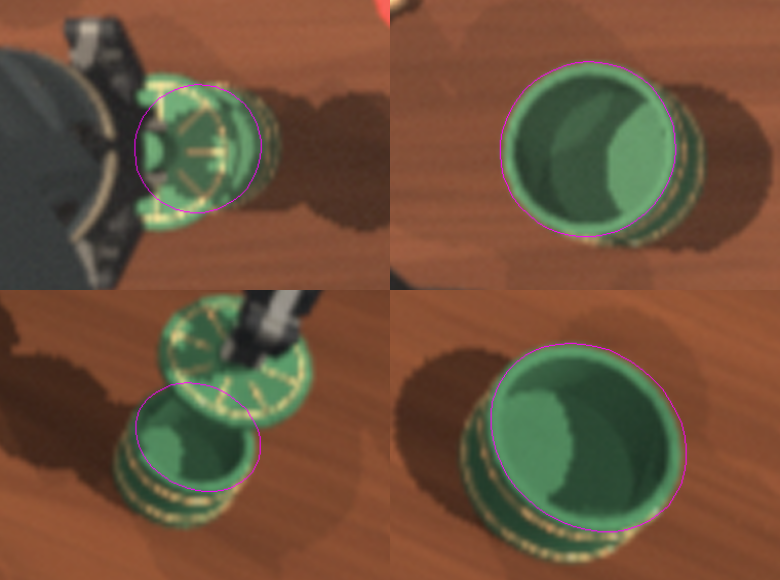

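The rim circles lie on both green boxes in both views (small one at (198,148) and (195,437), large one at (588,150) and (587,437)), so the estimates hold. Lowering the lid.

{"fn": "arm_command", "kwargs": {"deltas": [[0.02,0,0.4,0,0,0,0],[0.02,0,0.9,0,0,0,0],[0.02,0,1.3,0,0,0,0],[0.02,0,1.6,0,0,0,0],[0.02,0,1.75,0,0,0,0],[0.02,0,1.82,0,0,0,0],[0.02,0,1.86,0,0,0,0],[0.02,0,1.86,0,0,0,0]]}}

```text
t: 8.65
ee_pos: [0.3455, 0.2912, 0.0451]
tcp_rot: [[0.01, 1.0, 0.0], [1.0, -0.01, 0.0], [0.0, 0.0, -1.0]]
ft_force: [-0.5, 0.7, 0.2]
gripper_width: 0.0192
gripper_force: 49.0
```

{"fn": "arm_command", "kwargs": {"deltas": [[0,0,0,0,0,0,0.15],[0,0,0,0,0,0,0.3],[0,0,0,0,0,0,0.5],[0,0,0,0,0,0,0.6],[0,0,-0.5,0,0,0,0.6],[0,0,-1.3,0,0,0,0.6],[0,0,-2,0,0,0,0.6],[0,0,-2,0,0,0,0.6]]}}

```text
t: 9.45
ee_pos: [0.3468, 0.2923, 0.128]
tcp_rot: [[0.01, 1.0, 0.004], [1.0, -0.01, 0.003], [0.003, 0.004, -1.0]]
ft_force: [0.2, 0.5, -0.3]
gripper_width: 0.0509
gripper_force: 0.0
```

```bash
python3 go.py .657 .2045 .12;python3 chk.py lid_s green .345 .291 .04
```

```text
[-2.12  7.77  0.22] [ 0.03 -0.02 -0.07] t 9.45 [ 0.7   0.14 -0.31  1.12 -0.    2.28] w 0.0509
top (array([0.34469624, 0.29046071]), 0.9509413624780586)
scene (array([0.35533174, 0.2883543 ]), 1.1530455443897207)
```

Lid 1 is down. Next is the small pale lid.

{"fn": "arm_command", "kwargs": {"deltas": [[-0.1,0.3,0,0,0,0,0.6],[-0.3,1.2,0,0,0,0,0.6],[-0.6,2.3,0,0,0,0,0.6],[-0.9,3.4,0,0,0,0,0.6],[-1.2,4.5,0,0,0,0,0.6],[-1.5,5.6,0,0,0,0,0.6],[-1.8,6.7,0,0,0,0,0.6],[-2.1,7.5,0,0,0,0,0.6]]}}

```text
t: 10.35
ee_pos: [0.6467, 0.2021, 0.1227]
tcp_rot: [[0.011, 1.0, -0.002], [1.0, -0.011, -0.001], [-0.001, -0.002, -1.0]]
ft_force: [0.1, 0.6, -0.1]
gripper_width: 0.051
gripper_force: 0.0
```

{"fn": "arm_command", "kwargs": {"deltas": [[0,0.3,0,0,0,0,0.6],[0,0.3,0,0,0,0,0.6],[0,0.3,0,0,0,0,0.6]]}}

```text
t: 10.65
ee_pos: [0.656, 0.2035, 0.1234]
tcp_rot: [[0.01, 1.0, -0.002], [1.0, -0.01, -0.001], [-0.001, -0.002, -1.0]]
ft_force: [0.1, 0.7, -0.3]
gripper_width: 0.0512
gripper_force: 0.0
```

```bash
python3 go.py .657 .2045 .0035; python3 chk.py lid_s green .345 .291 .04; python3 -c "
from m import *
V=[]
for n in('top','scene'):
    f=grab_frame(n);I=cv2.resize(f['img'][:,:,::-1],None,fx=4,fy=4,interpolation=cv2.INTER_CUBIC)
    for r,z in((.041,.056),):
        P=proj(f,np.c_[.3455+r*np.cos(A),.291+r*np.sin(A),0*A+z]); cv2.polylines(I,[np.round(P*4+1.5).astype(int)],True,(255,0,255),1)
    x,y=(P.mean(0)*4).astype(int); V.append(I[y-150:y+150,x-190:x+190])
cv2.imwrite('pics/l1.png',np.hstack(V))"
```

```text
[0.03 0.03 3.  ] [-0.01  0.   -0.07] t 10.65 [0.3  0.64 0.41 1.34 0.   1.88] w 0.0512Traceback (most recent call last):
  File "chk.py", line 4, in <module>
    for n in("top","scene"): print(n,fit(grab_frame(n),k,c,(x,y),z))
                                     ~~~^^^^^^^^^^^^^^^^^^^^^^^^^^^
  File "m.py", line 25, in fit
    k=1+np.argmax(st[1:,4]); C=cv2.convexHull(cv2.findNonZero((L==k).astype(np.uint8)))
        ~~~~~~~~~^^^^^^^^^^
    return _wrapfunc(a, 'argmax', axis=axis, out=out, **kwds)
    return bound(*args, **kwds)
ValueError: attempt to get argmax of an empty sequence
```

View pics/l1.png

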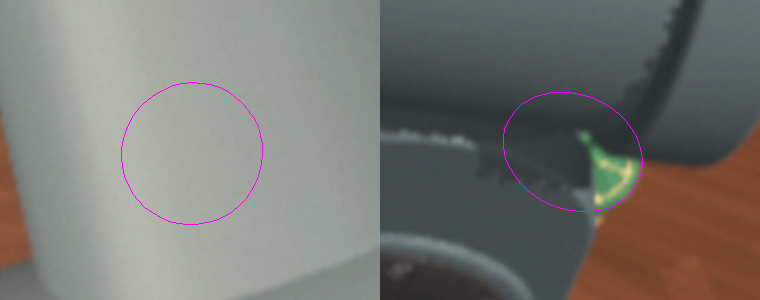

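The arm hides most of that lid, but its visible edge lies on the predicted circle. Continuing with the small pale lid.

{"fn": "arm_command", "kwargs": {"deltas": [[0.03,0.03,0.5,0,0,0,0.6],[0.03,0.03,1.2,0,0,0,0.6],[0.03,0.03,1.9,0,0,0,0.6],[0.03,0.03,2.5,0,0,0,0.6],[0.03,0.03,2.8,0,0,0,0.6],[0.03,0.03,2.95,0,0,0,0.6],[0.03,0.03,3.0,0,0,0,0.6],[0.03,0.03,3.0,0,0,0,0.6]]}}

```text
t: 11.6
ee_pos: [0.6581, 0.2054, 0.0056]
tcp_rot: [[0.01, 1.0, 0.001], [1.0, -0.01, 0.0], [0.0, 0.001, -1.0]]
ft_force: [0.5, 0.2, 0.5]
gripper_width: 0.0513
gripper_force: 0.0
```

{"fn": "arm_command", "kwargs": {"deltas": [[0,0,0,0,0,0,0],[0,0,0,0,0,0,0],[0,0,0,0,0,0,0],[0,0,0,0,0,0,0],[0,0,0,0,0,0,0],[0,0,0,0,0,0,0]], "squeeze": 50}}

```text
t: 12.2
ee_pos: [0.6581, 0.2054, 0.0056]
tcp_rot: [[0.01, 1.0, 0.001], [1.0, -0.01, 0.0], [0.0, 0.001, -1.0]]
ft_force: [-2.0, -0.5, 6.4]
gripper_width: 0.0195
gripper_force: 48.7
```

{"fn": "arm_command", "kwargs": {"deltas": [[0,0,-0.2,0,0,0,0],[0,0,-0.6,0,0,0,0],[0,0,-1.2,0,0,0,0],[0,0,-1.8,0,0,0,0],[0,0,-2.4,0,0,0,0],[0,0,-2.8,0,0,0,0],[0,0,-2.9,0,0,0,0],[0,0,-2.9,0,0,0,0]]}}

```text
t: 13.0
ee_pos: [0.658, 0.2052, 0.1212]
tcp_rot: [[0.01, 1.0, 0.001], [1.0, -0.01, 0.0], [0.0, 0.001, -1.0]]
ft_force: [0.1, -1.0, -0.9]
gripper_width: 0.0193
gripper_force: 49.0
```

```bash
python3 go.py .463 -.162 .12
```

```text
[-9.23 -4.78  0.02] [ 0.01 -0.   -0.07] t 13.0 [ 0.3   0.64  0.41  1.34 -0.    1.88] w 0.0193
```

{"fn": "arm_command", "kwargs": {"deltas": [[-0.25,-0.15,0,0,0,0,0],[-0.8,-0.4,0,0,0,0,0],[-1.6,-0.8,0,0,0,0,0],[-2.4,-1.25,0,0,0,0,0],[-3.2,-1.65,0,0,0,0,0],[-4,-2.1,0,0,0,0,0],[-4.8,-2.5,0,0,0,0,0],[-5.6,-2.9,0,0,0,0,0]]}}

```text
t: 13.8
ee_pos: [0.5379, -0.0188, 0.1196]
tcp_rot: [[0.01, 1.0, -0.002], [1.0, -0.01, 0.0], [-0.0, -0.002, -1.0]]
ft_force: [1.4, 0.8, -1.4]
gripper_width: 0.0193
gripper_force: 49.0
```

{"fn": "arm_command", "kwargs": {"deltas": [[-0.8,-0.4,0,0,0,0,0],[-1.6,-0.8,0,0,0,0,0],[-2.4,-1.25,0,0,0,0,0],[-3,-1.55,0,0,0,0,0],[-3.4,-1.75,0,0,0,0,0],[-3.6,-1.85,0,0,0,0,0],[-3.6,-1.85,0,0,0,0,0],[-3.6,-1.85,0,0,0,0,0]]}}

```text
t: 14.6
ee_pos: [0.4642, -0.1604, 0.1204]
tcp_rot: [[0.01, 1.0, -0.0], [1.0, -0.01, 0.0], [0.0, -0.0, -1.0]]
ft_force: [0.1, -0.2, -0.2]
gripper_width: 0.0194
gripper_force: 49.0
```

```bash
python3 go.py .463 -.162 .0456
```

```text
[-0.04 -0.03  1.87] [-0.   -0.   -0.07] t 14.6 [-0.33  0.23 -0.22  1.12  0.    1.25] w 0.0194
```

{"fn": "arm_command", "kwargs": {"deltas": [[-0.04,-0.03,0.4,0,0,0,0],[-0.04,-0.03,0.9,0,0,0,0],[-0.04,-0.03,1.3,0,0,0,0],[-0.04,-0.03,1.6,0,0,0,0],[-0.04,-0.03,1.75,0,0,0,0],[-0.04,-0.03,1.82,0,0,0,0],[-0.04,-0.03,1.85,0,0,0,0],[-0.04,-0.03,1.85,0,0,0,0]]}}

```text
t: 15.4
ee_pos: [0.4632, -0.1626, 0.0471]
tcp_rot: [[0.01, 1.0, 0.001], [1.0, -0.01, -0.0], [-0.0, 0.001, -1.0]]
ft_force: [0.3, 0.1, -0.2]
gripper_width: 0.0195
gripper_force: 49.0
```

{"fn": "arm_command", "kwargs": {"deltas": [[0,0,0,0,0,0,0.15],[0,0,0,0,0,0,0.3],[0,0,0,0,0,0,0.5],[0,0,0,0,0,0,0.6],[0,0,-0.5,0,0,0,0.6],[0,0,-1.3,0,0,0,0.6],[0,0,-2,0,0,0,0.6],[0,0,-2,0,0,0,0.6]]}}

```text
t: 16.2
ee_pos: [0.4648, -0.1632, 0.1302]
tcp_rot: [[0.01, 1.0, 0.005], [1.0, -0.01, -0.002], [-0.002, 0.005, -1.0]]
ft_force: [1.1, -0.6, -0.8]
gripper_width: 0.0512
gripper_force: 0.0
```

```bash
python3 go.py .68 -.004 .12
```

```text
[4.03 5.34 0.27] [ 0.04  0.01 -0.07] t 16.2 [-0.34  0.22 -0.21  1.14  0.    1.24] w 0.0512
```

{"fn": "arm_command", "kwargs": {"deltas": [[0.3,0.4,0,0,0,0,0.6],[0.9,1.2,0,0,0,0,0.6],[1.5,2,0,0,0,0,0.6],[2.1,2.8,0,0,0,0,0.6],[2.7,3.6,0,0,0,0,0.6],[3.3,4.4,0,0,0,0,0.6],[3.8,5,0,0,0,0,0.6],[4,5.35,0,0,0,0,0.6]]}}

```text
t: 17.0
ee_pos: [0.6796, -0.0025, 0.1254]
tcp_rot: [[0.008, 1.0, -0.001], [1.0, -0.008, 0.0], [0.0, -0.001, -1.0]]
ft_force: [-0.3, 0.0, 0.9]
gripper_width: 0.0514
gripper_force: 0.0
```

{"fn": "arm_command", "kwargs": {"deltas": [[0,0,0,0,0,0,0.6],[0,0,0,0,0,0,0.6],[0,0,0,0,0,0,0.6]]}}

```text
t: 17.3
ee_pos: [0.6778, -0.0052, 0.1266]
tcp_rot: [[0.01, 1.0, -0.0], [1.0, -0.01, -0.0], [-0.0, -0.0, -1.0]]
ft_force: [0.9, 0.4, 0.3]
gripper_width: 0.0513
gripper_force: 0.0
```

```bash
python3 go.py .68 -.004 .0045; python3 snap.py scene 140 480 60 310 mid.png
```

```text
[0.03 0.06 3.05] [-0.    0.   -0.07] t 17.3 [-0.01  0.62  0.38  1.33 -0.    1.57] w 0.0513
```

View pics/mid.png

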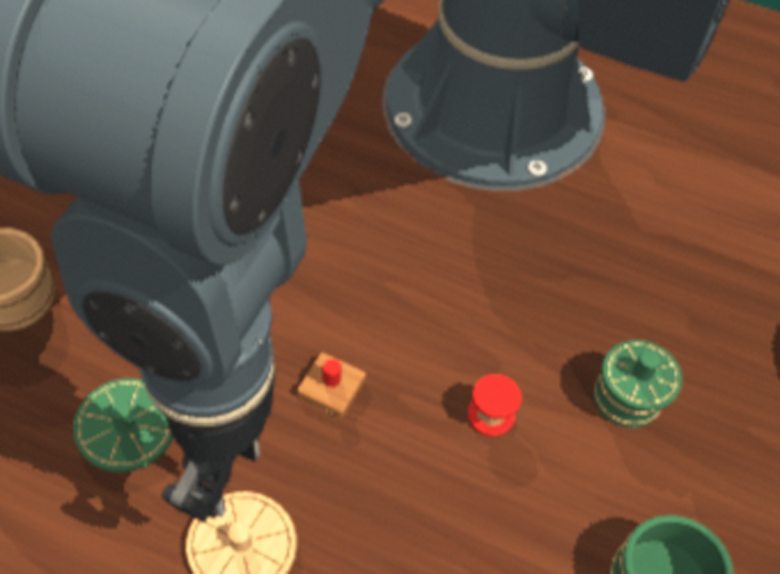

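The small green lid at (641,373) sits flat and centred on its box. The spool (495,400) and stamp (332,382) are untouched. The gripper stands open over the large pale lid's knob (240,535).

{"fn": "arm_command", "kwargs": {"deltas": [[0.03,0.06,0.5,0,0,0,0.6],[0.03,0.06,1.2,0,0,0,0.6],[0.03,0.06,1.9,0,0,0,0.6],[0.03,0.06,2.5,0,0,0,0.6],[0.03,0.06,2.8,0,0,0,0.6],[0.03,0.06,2.98,0,0,0,0.6],[0.03,0.06,3.05,0,0,0,0.6],[0.03,0.06,3.05,0,0,0,0.6]]}}

```text
t: 18.15
ee_pos: [0.6812, -0.0036, 0.0054]
tcp_rot: [[0.01, 1.0, 0.001], [1.0, -0.01, -0.0], [-0.0, 0.001, -1.0]]
ft_force: [-0.2, 0.0, 0.5]
gripper_width: 0.0515
gripper_force: 0.0
```

{"fn": "arm_command", "kwargs": {"deltas": [[0,0,0,0,0,0,0],[0,0,0,0,0,0,0],[0,0,0,0,0,0,0],[0,0,0,0,0,0,0],[0,0,0,0,0,0,0],[0,0,0,0,0,0,0]], "squeeze": 70}}

```text
t: 18.75
ee_pos: [0.6815, -0.0035, 0.0059]
tcp_rot: [[0.01, 1.0, 0.002], [1.0, -0.01, -0.0], [-0.0, 0.002, -1.0]]
ft_force: [-1.8, -0.1, 7.6]
gripper_width: 0.0185
gripper_force: 68.2
```

{"fn": "arm_command", "kwargs": {"deltas": [[0,0,-0.2,0,0,0,0],[0,0,-0.6,0,0,0,0],[0,0,-1.2,0,0,0,0],[0,0,-1.8,0,0,0,0],[0,0,-2.4,0,0,0,0],[0,0,-2.9,0,0,0,0],[0,0,-3,0,0,0,0],[0,0,-3,0,0,0,0]]}}

```text
t: 19.55
ee_pos: [0.6812, -0.0034, 0.1252]
tcp_rot: [[0.01, 1.0, 0.001], [1.0, -0.01, -0.0], [0.0, 0.001, -1.0]]
ft_force: [-0.3, 0.3, -1.6]
gripper_width: 0.0186
gripper_force: 68.6
```

```bash
python3 go.py .529 -.391 .125
```

```text
[-9.73 -3.71  0.  ] [ 0.01  0.   -0.07] t 19.55 [-0.01  0.62  0.38  1.33 -0.    1.58] w 0.0186
```

{"fn": "arm_command", "kwargs": {"deltas": [[-0.25,-0.1,0,0,0,0,0],[-0.8,-0.3,0,0,0,0,0],[-1.6,-0.6,0,0,0,0,0],[-2.4,-0.9,0,0,0,0,0],[-3.3,-1.25,0,0,0,0,0],[-4.2,-1.6,0,0,0,0,0],[-5.1,-1.95,0,0,0,0,0],[-6,-2.3,0,0,0,0,0]]}}

```text
t: 20.35
ee_pos: [0.5845, -0.2442, 0.1234]
tcp_rot: [[0.01, 1.0, -0.002], [1.0, -0.01, 0.001], [0.001, -0.002, -1.0]]
ft_force: [0.3, 0.7, -1.9]
gripper_width: 0.0188
gripper_force: 68.6
```

{"fn": "arm_command", "kwargs": {"deltas": [[-0.9,-0.35,0,0,0,0,0],[-1.8,-0.7,0,0,0,0,0],[-2.6,-1,0,0,0,0,0],[-3.2,-1.2,0,0,0,0,0],[-3.55,-1.35,0,0,0,0,0],[-3.7,-1.4,0,0,0,0,0],[-3.7,-1.4,0,0,0,0,0],[-3.7,-1.4,0,0,0,0,0]]}}

```text
t: 21.15
ee_pos: [0.5294, -0.389, 0.1245]
tcp_rot: [[0.009, 1.0, -0.0], [1.0, -0.009, 0.0], [0.0, -0.0, -1.0]]
ft_force: [0.8, 0.8, -1.1]
gripper_width: 0.0188
gripper_force: 68.6
```

```bash
python3 go.py .529 -.391 .0578
```

```text
[-0.05 -0.01  1.67] [-0.   -0.   -0.06] t 21.15 [-0.63  0.57  0.29  1.29  0.    0.95] w 0.0188
```

{"fn": "arm_command", "kwargs": {"deltas": [[-0.04,0,0.4,0,0,0,0],[-0.04,0,0.8,0,0,0,0],[-0.04,0,1.2,0,0,0,0],[-0.04,0,1.45,0,0,0,0],[-0.04,0,1.58,0,0,0,0],[-0.04,0,1.63,0,0,0,0],[-0.04,0,1.65,0,0,0,0],[-0.04,0,1.65,0,0,0,0]]}}

```text
t: 21.95
ee_pos: [0.5294, -0.3917, 0.0593]
tcp_rot: [[0.01, 1.0, 0.001], [1.0, -0.01, -0.0], [-0.0, 0.001, -1.0]]
ft_force: [0.8, 0.0, -1.1]
gripper_width: 0.0185
gripper_force: 68.6
```

{"fn": "arm_command", "kwargs": {"deltas": [[0,0,0,0,0,0,0.15],[0,0,0,0,0,0,0.3],[0,0,0,0,0,0,0.5],[0,0,0,0,0,0,0.6],[0,0,-0.5,0,0,0,0.6],[0,0,-1.2,0,0,0,0.6],[0,0,-1.7,0,0,0,0.6],[0,0,-1.7,0,0,0,0.6]]}}

```text
t: 22.75
ee_pos: [0.5303, -0.3926, 0.1299]
tcp_rot: [[0.01, 1.0, 0.004], [1.0, -0.01, -0.003], [-0.003, 0.004, -1.0]]
ft_force: [0.4, -0.8, -0.0]
gripper_width: 0.051
gripper_force: 0.0
```

```bash
python3 go.py .618 -.178 .125
```

```text
[5.39 2.14 0.12] [ 0.03  0.02 -0.07] t 22.75 [-0.64  0.57  0.3   1.3   0.    0.94] w 0.051
```

{"fn": "arm_command", "kwargs": {"deltas": [[0.3,0.1,0,0,0,0,0.6],[1,0.4,0,0,0,0,0.6],[1.9,0.75,0,0,0,0,0.6],[2.8,1.1,0,0,0,0,0.6],[3.7,1.5,0,0,0,0,0.6],[4.6,1.85,0,0,0,0,0.6],[5.2,2.1,0,0,0,0,0.6],[5.35,2.15,0,0,0,0,0.6]]}}

```text
t: 23.55
ee_pos: [0.6174, -0.1747, 0.1254]
tcp_rot: [[0.007, 1.0, -0.002], [1.0, -0.007, 0.001], [0.001, -0.002, -1.0]]
ft_force: [-0.3, -0.5, -0.0]
gripper_width: 0.0513
gripper_force: 0.0
```

{"fn": "arm_command", "kwargs": {"deltas": [[0,0,0,0,0,0,0.6],[0,0,0,0,0,0,0.6],[0,0,0,0,0,0,0.6]]}}

```text
t: 23.85
ee_pos: [0.6166, -0.1794, 0.1264]
tcp_rot: [[0.011, 1.0, -0.0], [1.0, -0.011, -0.0], [-0.0, -0.0, -1.0]]
ft_force: [-0.3, 0.1, 0.4]
gripper_width: 0.0511
gripper_force: 0.0
```

```bash
python3 go.py .618 -.178 .0045
```

```text
[0.04 0.04 3.05] [-0.    0.   -0.08] t 23.85 [-0.28  0.53  0.24  1.28 -0.    1.3 ] w 0.0511
```

{"fn": "arm_command", "kwargs": {"deltas": [[0.03,0.04,0.5,0,0,0,0.6],[0.03,0.04,1.2,0,0,0,0.6],[0.03,0.04,1.9,0,0,0,0.6],[0.03,0.04,2.5,0,0,0,0.6],[0.03,0.04,2.8,0,0,0,0.6],[0.03,0.04,2.98,0,0,0,0.6],[0.03,0.04,3.05,0,0,0,0.6],[0.03,0.04,3.05,0,0,0,0.6]]}}

```text
t: 24.65
ee_pos: [0.6191, -0.1775, 0.0053]
tcp_rot: [[0.01, 1.0, 0.001], [1.0, -0.01, -0.0], [-0.0, 0.001, -1.0]]
ft_force: [0.6, 0.3, 0.7]
gripper_width: 0.0517
gripper_force: 0.0
```

{"fn": "arm_command", "kwargs": {"deltas": [[0,0,0,0,0,0,0],[0,0,0,0,0,0,0],[0,0,0,0,0,0,0],[0,0,0,0,0,0,0],[0,0,0,0,0,0,0],[0,0,0,0,0,0,0]], "squeeze": 70}}

```text
t: 25.25
ee_pos: [0.6194, -0.1774, 0.0059]
tcp_rot: [[0.01, 1.0, 0.002], [1.0, -0.01, -0.0], [-0.0, 0.002, -1.0]]
ft_force: [-1.2, -0.3, 8.2]
gripper_width: 0.0189
gripper_force: 68.2
```

{"fn": "arm_command", "kwargs": {"deltas": [[0,0,-0.2,0,0,0,0],[0,0,-0.6,0,0,0,0],[0,0,-1.2,0,0,0,0],[0,0,-1.8,0,0,0,0],[0,0,-2.4,0,0,0,0],[0,0,-2.9,0,0,0,0],[0,0,-3,0,0,0,0],[0,0,-3,0,0,0,0]]}}

```text
t: 26.05
ee_pos: [0.6191, -0.1774, 0.1252]
tcp_rot: [[0.01, 1.0, 0.001], [1.0, -0.01, -0.0], [-0.0, 0.001, -1.0]]
ft_force: [-0.2, 0.8, -1.7]
gripper_width: 0.0183
gripper_force: 68.5
```

```bash
python3 go.py .532 .383 .125
```

```text
[13.99 -2.31 -0.  ] [ 0.01  0.   -0.07] t 26.05 [-0.28  0.54  0.24  1.27  0.    1.3 ] w 0.0183
```

{"fn": "arm_command", "kwargs": {"deltas": [[0.25,-0.05,0,0,0,0,0],[0.8,-0.15,0,0,0,0,0],[1.6,-0.25,0,0,0,0,0],[2.5,-0.4,0,0,0,0,0],[3.4,-0.55,0,0,0,0,0],[4.3,-0.7,0,0,0,0,0],[5.2,-0.85,0,0,0,0,0],[6.1,-1,0,0,0,0,0]]}}

```text
t: 26.85
ee_pos: [0.5796, 0.069, 0.1235]
tcp_rot: [[0.01, 1.0, -0.002], [1.0, -0.01, -0.0], [-0.0, -0.002, -1.0]]
ft_force: [0.3, 0.8, -1.0]
gripper_width: 0.0187
gripper_force: 68.6
```

{"fn": "arm_command", "kwargs": {"deltas": [[0.9,-0.15,0,0,0,0,0],[1.8,-0.3,0,0,0,0,0],[2.7,-0.45,0,0,0,0,0],[3.6,-0.6,0,0,0,0,0],[4.5,-0.75,0,0,0,0,0],[5.4,-0.9,0,0,0,0,0],[6.3,-1.05,0,0,0,0,0],[7,-1.15,0,0,0,0,0]]}}

```text
t: 27.65
ee_pos: [0.536, 0.3496, 0.1233]
tcp_rot: [[0.008, 1.0, -0.002], [1.0, -0.008, -0.001], [-0.001, -0.002, -1.0]]
ft_force: [0.4, -0.2, -1.5]
gripper_width: 0.0185
gripper_force: 68.6
```

{"fn": "arm_command", "kwargs": {"deltas": [[0.5,-0.1,0,0,0,0,0],[0.75,-0.15,0,0,0,0,0],[0.85,-0.15,0,0,0,0,0],[0.85,-0.15,0,0,0,0,0],[0.85,-0.15,0,0,0,0,0],[0.85,-0.15,0,0,0,0,0]]}}

```text
t: 28.25
ee_pos: [0.5325, 0.3806, 0.1248]
tcp_rot: [[0.011, 1.0, 0.0], [1.0, -0.011, -0.0], [-0.0, 0.0, -1.0]]
ft_force: [-0.5, 0.3, -0.1]
gripper_width: 0.0185
gripper_force: 68.6
```

```bash
python3 go.py .532 .383 .0579
```

```text
[ 0.06 -0.01  1.67] [ 0.    0.   -0.08] t 28.25 [ 0.62  0.56  0.28  1.29 -0.    2.2 ] w 0.0185
```

{"fn": "arm_command", "kwargs": {"deltas": [[0.04,0,0.4,0,0,0,0],[0.04,0,0.8,0,0,0,0],[0.04,0,1.2,0,0,0,0],[0.04,0,1.45,0,0,0,0],[0.04,0,1.58,0,0,0,0],[0.04,0,1.63,0,0,0,0],[0.04,0,1.65,0,0,0,0],[0.04,0,1.65,0,0,0,0]]}}

```text
t: 29.05
ee_pos: [0.5325, 0.3834, 0.0593]
tcp_rot: [[0.01, 1.0, 0.001], [1.0, -0.01, 0.0], [0.0, 0.001, -1.0]]
ft_force: [0.2, 0.4, -0.7]
gripper_width: 0.0182
gripper_force: 68.6
```

{"fn": "arm_command", "kwargs": {"deltas": [[0,0,0,0,0,0,0.15],[0,0,0,0,0,0,0.3],[0,0,0,0,0,0,0.5],[0,0,0,0,0,0,0.6],[0,0,-0.5,0,0,0,0.6],[0,0,-1.2,0,0,0,0.6],[0,0,-2,0,0,0,0.6],[0,0,-2.5,0,0,0,0.6]]}}

```text
t: 29.85
ee_pos: [0.5326, 0.3835, 0.1612]
tcp_rot: [[0.01, 1.0, 0.002], [1.0, -0.01, 0.001], [0.001, 0.002, -1.0]]
ft_force: [0.6, 0.4, 0.2]
gripper_width: 0.0513
gripper_force: 0.0
```

{"fn": "arm_command", "kwargs": {"deltas": [[-1,-0.5,-0.2,0,0,0,0.6],[-2,-1,-0.4,0,0,0,0.6],[-3,-1.5,-0.6,0,0,0,0.6],[-4,-2,-0.8,0,0,0,0.6],[-5,-2.5,-1,0,0,0,0.6],[-6,-3,-1,0,0,0,0.6],[-7,-3.5,-1,0,0,0,0.6],[-8,-4,-1,0,0,0,0.6]]}}

```text
t: 30.65
ee_pos: [0.3681, 0.0636, 0.1989]
tcp_rot: [[0.009, 1.0, 0.001], [1.0, -0.009, 0.0], [0.0, 0.001, -1.0]]
ft_force: [1.9, -0.8, 0.7]
gripper_width: 0.0511
gripper_force: 0.0
```

```bash
cat > fin.py <<'E'
from m import *
import json; p=json.load(open('pos.json'))
F={n:grab_frame(n) for n in("top","scene")}
V={n:cv2.resize(F[n]["img"][:,:,::-1],None,fx=2,fy=2,interpolation=cv2.INTER_CUBIC) for n in F}; rows=[]
for k,r,z in(('box_lp',.054,.068),('box_sp',.041,.056),('box_lg',.054,.068),('box_sg',.041,.056)):
    t=[]
    for n in F:
        P=proj(F[n],np.c_[p[k][0]+r*np.cos(A),p[k][1]+r*np.sin(A),0*A+z]); cv2.polylines(V[n],[np.round(P*2+.5).astype(int)],True,(255,0,255),1)
        x,y=(P.mean(0)*2).astype(int); x=max(x,97);y=max(y,100); t.append(cv2.resize(V[n][y-100:y+100,x-97:x+97],(194,200)))
    rows.append(np.vstack(t))
cv2.imwrite("pics/fin.png",np.hstack(rows))
E
python3 fin.py
```

```text
(no output)
```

View pics/fin.png

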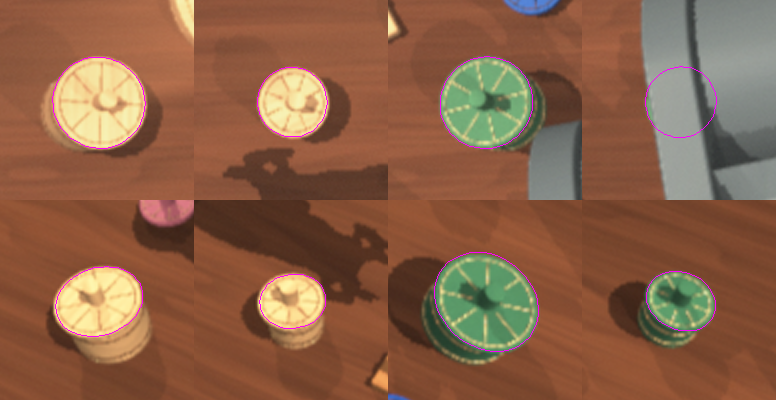

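All four lids match their seated-plate circles in the views, flat and centred: (100,103), (294,103), (487,103) from above, and (680,301) for the small green one in the scene view. I'll let the arm settle and hand in.

{"fn": "arm_command", "kwargs": {"deltas": [[0,0,0,0,0,0,0.6],[0,0,0,0,0,0,0.6],[0,0,0,0,0,0,0.6],[0,0,0,0,0,0,0.6]]}}

```text
t: 31.15
ee_pos: [0.3693, 0.0654, 0.1985]
tcp_rot: [[0.008, 1.0, -0.0], [1.0, -0.008, -0.0], [-0.0, -0.0, -1.0]]
ft_force: [-0.1, 0.5, 0.4]
gripper_width: 0.0509
gripper_force: 0.0
```

```bash
python3 -c "
from station import robot; print(robot.sign_off())"
```

```text
the job is handed in; nothing more can be done
None
```

All four lids are on the boxes of their own size and colour, flat and centred in the last camera check, and the job was handed in at about 31 s; no verdict came back.

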